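Draw the bottom slide box from the dispenser and lay it in the transport crate

ROBOT

A 7-joint arm with a two-finger parallel gripper is mounted at the origin on the work surface. World frame = base frame: x ahead of the robot, y to its left, z up, the work surface at z = 0. Lengths are in m, angles in rad, forces in N, time in s.
With the tool pointing down it reaches from about 0.35 to 0.9 m from the base axis. Payload 8.1 kg.
Tool frame: the origin (TCP) lies midway between the tips of the shut fingers; the grasp point (between the pads) lies 19 mm behind it; z points along the fingers, y is the direction in which the jaws open and shut (so a half turn about z gives the same grasp; the last joint's range is limited). The gripper opens to 92 mm and grips with 3 to 60 N. Pads are 19 mm wide; open, the fingers measure 130 mm over their backs; the gripper's body (75 mm by 190 mm) begins 47 mm behind the grasp point.
Start: joints at [-1.296, 0.434, 0.025, 1.573, -0.012, 1.134, -0.075], TCP at [0.231, 0.581, 0.227] pointing down, gripper open.
Joint ranges: [-2.62, 2.62], [-0.44, 2.09], [-1.27, 1.32], [0.08, 2.57], [-1.32, 4.46], [0.12, 2], [-2.74, 2.74]. Speed limits (rad/s): [2.22, 2.22, 3.01, 3.01, 3.14, 3.14, 3.14].

INTERFACE

Orientations are given as a 3x3 rotation matrix whose columns are the frame's x, y, z axes.
In Python, from rig import * gives the robot as it stands. The module is installed in compiled form; this text tells all that it offers.
- The arm moves only by the tool drive_tool, never from a script. Its argument "rows" is a list of rows, each a list of 6 numbers: the shift along the tool's x, y, z in mm, then the turn, a rotation vector about the tool's x, y, z in degrees. A call has 1 to 12 rows; each row shifts and turns the commanded pose from where the row before left it, along the tool's axes as they then stand; what a row does not reach is not made up. A row lasts 1/8 s, in which the tool goes at most 62.5 mm and 10.7 degrees, less where a joint would pass 70% of its speed; a pose out of reach is approached as far as the arm can. A call with a gripper value outside its range is refused whole. "hand" is the opening, from 0 (shut) to 1 (fully open), set as the call begins (left out, the last holds). The fingers move at their own pace and stop on an object; the grip force is fixed at half the most. Time passes only in rows, so rows that do not move let the fingers close. It gives the time, the measured TCP pose, the force and the opening at its end, in the units of the state.
- observe(): the state, without advancing time (a new reading comes with each control period).
- grab_frame(name): name is "scene" or "top"; returns a dict with "frame" (480x640x3 uint8, red, green, blue), "z_map" (480x640 float32, m along the optical axis (not along the pixel's ray), 0 where there is no reading), "camera_matrix" (3x3 intrinsics, pixels), "rvec" (rotation vector, rad) and "tvec" (3), from world to camera coordinates, as OpenCV has them. Camera axes: x right, y down, z forward; pixel columns grow to the right and rows downward; lengths in m; the calibration is good to about 2 mm. A picture is of the moment at which its call begins.
- sign_off(): hands the job in, once; it reports no verdict.
The state is a dict: "clock": time; "qpos": joint angles; "qd": joint speeds; "effort": joint torques, N m; "tcp_pos": TCP position; "eef_rot": TCP orientation; "contact_force": force on the tool from outside, world axes, zero at the start; "ft_torque": the same for the moment, N m; "grip_width": finger opening in m.
Only numpy, scipy, OpenCV 4.12 (cv2) and the standard library are available. Lean on these libraries where they do the work, as an engineer would, in place of code of your own. Each camera call takes 0.05 s, during which the arm holds its last target.

TASK

Make up the transport crate for the next batch: first swing both of the crate's wire bail arms from over its mouth right out past its ends, then draw the blue slide box, the bottom one, straight out of the dispenser's slot and lay it flat, lid up, on the floor of the crate. Keep the slide box roughly level all the way and lower it right down to the crate floor before you let go; the white slide boxes must stay in the dispenser, the bail arms stay out, and nothing else on the bench may be pushed out of its place or knocked over.

Things in the scene. Friction and masses are not known exactly. Their poses are not given: they have to be found in the camera images.
- dispenser: Dispenser fixed to the bench, left or right: grey base 24 mm high, 166 long (x), 80 wide, under an open-topped channel (clear sides, aluminium back and front stops) 154 x 60 inside, top 88 above the bench. Origin on the bench, on the centre line, 40 in front of the base's front face; x points into the dispenser, z up. The slot is 21 high: only the bottom box passes, along -x; the next then drops.
- slot (a point): Middle of the dispenser's slot: on the base's top surface (24 mm above the bench), in the plane of its front face. Axes as the dispenser's.
- slidebox0: Blue slide box, bottom of the stack: closed flat box 150 mm long (x), 56 wide (y), 16 thick (z), 60 to 130 g. Origin at the centre of its underside, z up through the lid. It starts along the dispenser's x axis; its -x end sticks out 50 to 65 mm from the base's front face, its underside 24 above the bench, nothing under that end; three boxes weigh on its rear part.
- slidebox1: White slide box, second from the bottom, same size and origin, fully in the channel. Must stay in the dispenser.
- slidebox2: White slide box, third from the bottom, likewise.
- slidebox3: White slide box, top of the stack, likewise.
- crate: Green open crate fixed to the bench, 148 mm (x) by 204 (y, long side) by 44 mm high outside, walls and floor 4 thick, 140 by 196 inside. Origin at the centre of its underside on the bench, z up. A slide box fits only with its length along the crate's y. A wire bail arm is hinged at each end.
- crate_floor (a point): Centre of the crate's inner floor, 4 mm above the bench. Axes as the crate's.
- bail_left (a joint): Angle of the bail arm at the crate's +y end, rad. 0: folded in level over the mouth; pi/2: upright; pi: level, pointing outward beyond the +y end; stop at 3.5. It starts at 0 to 0.5 and stays where it is left (stiff hinge; about 1 N at the bar moves it). Out: above 2.5.
- bail_right (a joint): The same for the bail arm at the crate's -y end.
- bail_left_grip (a point): Middle of the left bail's cross bar, inside its black grip sleeve (14 mm thick, 70 mm long, along the crate's x; the wire is 8 mm thick). The bar is 166 mm long and lies 52 mm from the hinge axis.
- bail_right_grip (a point): The same for the right bail.
- bail_left_hinge (a point): On the left bail's hinge axis, which runs along the crate's x, 98 mm from the crate's centre towards +y and 52 mm above the bench.
- bail_right_hinge (a point): On the right bail's hinge axis, 98 mm from the crate's centre towards -y and 52 mm above the bench.
- reagent_bottle: Bystander: brown bottle, 56 mm across, 130 mm high, behind the crate. Origin under its centre.
- specimen_jar: Bystander: small clear jar with yellow cap, 42 mm across, 55 mm high, in front of the crate. Origin under its centre.
- stain_jar: Bystander: brown bottle with black cap, 44 mm across, 110 mm high, beside the dispenser. Origin under its centre.
- swab_can: Bystander: white jar with blue cap, 42 mm across, 55 mm high, at the other side of the dispenser. Origin under its centre.
- forceps: Bystander: steel forceps lying on the bench in front of the dispenser, 110 mm long (x), 12 wide, 8 high, under the way of the drawn box. Origin under the centre.
- soap_pump: Bystander: white pump bottle, 60 mm across, 143 mm high, in the middle near the robot. Origin under its centre.
- tip_box: Bystander: clear and orange box of pipette tips, 64 by 87 by 47 mm high, in the middle at the back. Origin under its centre.

How it is judged:
By the outcome, as a careful person would: the job done as asked, in the order asked, and still so for the second after the job is handed in, with the robot touching nothing.
It also fails if it takes over 72 s, if anything falls off the work surface, if the arm or the gripper's body presses on something with over 40 N, if the wrist force passes 120 N, or if a joint passes its speed limit or range.

## Working session

There is one attempt and no reset: what is moved stays moved. The work goes in short steps, Python scripts to look and compute and a tool call to move; the robot and the scene stay as the last step left them, time stands still between calls to the robot, and variables do not carry over. Pictures are saved under pics/ and viewed, and the job is handed in when it is done.

Besides the shell and the picture viewer there is one more tool, called as a command line: name --pt "numbers of a row" for each row, then --argument value for the rest. drive_tool: Moves the arm, as the interface text tells. Its arguments: {"type":"object","properties":{"rows":{"type":"array"},"hand":{"type":"number"}},"required":["rows"]}

```bash
mkdir -p pics
cat > h.py <<'E'
from rig import *
import numpy as np, cv2
def shot(n,f):
    g=grab_frame(n); cv2.imwrite('pics/'+f,cv2.cvtColor(g['frame'],cv2.COLOR_RGB2BGR)); np.savez('pics/'+f+'.npz',**g); return g
def world(g):
    K=g['camera_matrix'];R,_=cv2.Rodrigues(np.array(g['rvec'],float));t=np.array(g['tvec']).reshape(3)
    z=g['z_map'];v,u=np.mgrid[:480,:640]
    p=np.stack([(u-K[0,2])/K[0,0]*z,(v-K[1,2])/K[1,1]*z,z],-1)
    w=(p-t)@R; w[z<=0]=np.nan; return w
def load(f): return dict(np.load('pics/'+f+'.npz'))
E
python3 - <<'E'
from h import *
for n in('scene','top'):
    g=shot(n,n+'0.png'); R=cv2.Rodrigues(np.array(g['rvec'],float))[0]; print(n,-R.T@np.array(g['tvec']).reshape(3)); print(R.round(2))
o=observe();print({k:np.round(v,3).tolist() for k,v in o.items()})
E
```

```text
scene [ 1.04748728 -0.5750932   0.73424474]
[[ 0.75  0.66  0.01]
 [ 0.45 -0.49 -0.74]
 [-0.49  0.56 -0.67]]
top [0.40720366 0.00925274 0.95993486]
[[-0.   -1.    0.03]
 [-0.99 -0.   -0.16]
 [ 0.16 -0.03 -0.99]]
{'clock': 0.1, 'qpos': [-1.296, 0.435, 0.025, 1.574, -0.012, 1.134, -0.075], 'qd': [0.001, -0.001, -0.002, -0.004, 0.001, -0.001, -0.0], 'effort': [0.003, -66.911, 0.988, -31.514, -0.06, 0.037, 0.0], 'tcp_pos': [0.23, 0.58, 0.226], 'eef_rot': [[-0.929, 0.369, -0.0], [0.369, 0.929, -0.001], [-0.0, -0.001, -1.0]], 'contact_force': [-0.158, -0.116, 0.255], 'ft_torque': [0.005, -0.038, 0.026], 'grip_width': 0.091}
```

View pics/scene0.png

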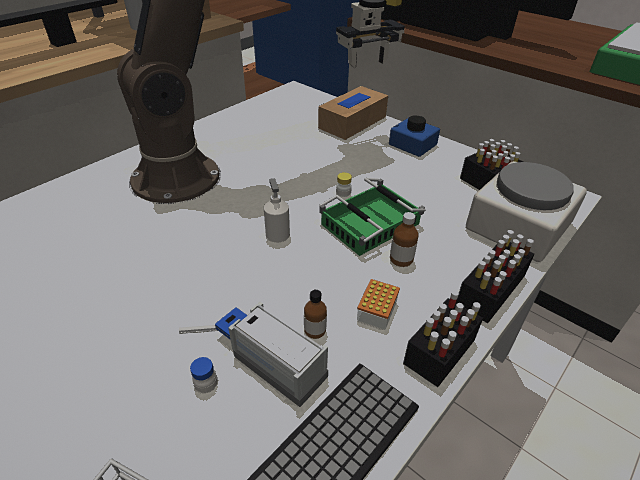

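View pics/top0.png

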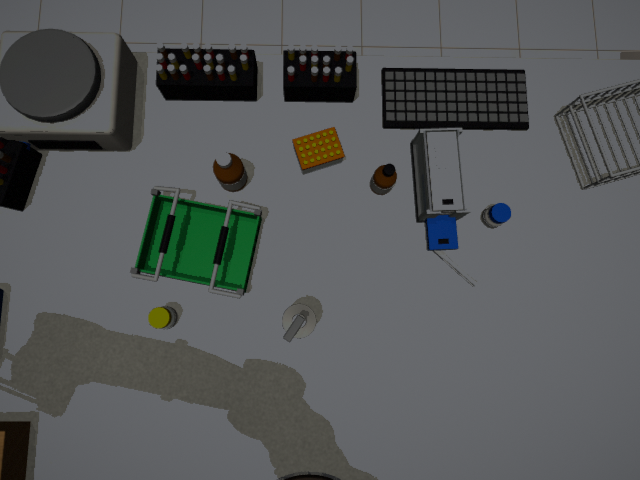

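The top view shows the crate at about (200,243) with grips at (167,233) and (221,245). The blue box end is at about (442,233), the dispenser at about (442,175), and the forceps at about (455,267). Next I'll measure these.

Run:
```python
from h import *
g=load('top0.png');w=world(g);f=g['frame'].astype(int);r,gg,b=f[...,0],f[...,1],f[...,2]
K=g['camera_matrix'];print(K)
def P(*uv):
    for u,v in uv: print((u,v),w[v,u].round(4),f[v,u])
# crate green
m=(gg>r*1.6)&(gg>b*1.3)&(gg>50); m[:180]=0;m[:, :110]=0;m[310:]=0;m[:,280:]=0
q=w[m];q=q[~np.isnan(q[:,0])]
print('green',len(q),np.percentile(q,[1,50,99],axis=0).round(3), np.histogram(q[:,2],bins=np.arange(-.01,.07,.005)))
top=q[(q[:,2]>.040)&(q[:,2]<.05)]; print(cv2.minAreaRect(top[:,:2].astype(np.float32)*1000),len(top))
al=q; print(cv2.minAreaRect(al[al[:,2]>.02][:,:2].astype(np.float32)*1000))
# grips
bl=(f.max(-1)<45); bl[:190]=0;bl[275:]=0;bl[:,150:250]&=True; bl[:,:150]=0;bl[:,250:]=0
n,l,s,c=cv2.connectedComponentsWithStats(bl.astype(np.uint8))
for i in range(1,n):
    if s[i,4]>60:
        q=w[l==i];q=q[~np.isnan(q[:,0])];q=q[q[:,2]>np.nanmax(q[:,2])-.012]
        print('grip',s[i],c[i],np.median(q,0),q.min(0),q.max(0)); print(cv2.minAreaRect(q[:,:2].astype(np.float32)*1000))
# blue
m=(b>r*1.8)&(b>gg*1.4)&(b>60)
n,l,s,c=cv2.connectedComponentsWithStats(m.astype(np.uint8))
for i in range(1,n):
    if s[i,4]>60:
        q=w[l==i];q=q[~np.isnan(q[:,0])];print('blue',s[i],c[i],np.percentile(q,[1,50,99],axis=0).round(4).tolist())
        print(cv2.minAreaRect(q[(q[:,2]>.035)&(q[:,2]<.05)][:,:2].astype(np.float32)*1000) if (q[:,2]>.035).any() else'')
# dispenser white lid & walls
q=w[125:225,405:475].reshape(-1,3);q=q[~np.isnan(q[:,0])]
print(np.histogram(q[:,2],bins=np.arange(-.01,.12,.005)))
t=q[(q[:,2]>.07)&(q[:,2]<.1)];print(cv2.minAreaRect(t[:,:2].astype(np.float32)*1000))
for n,(u0,u1,v0,v1) in dict(bottle=(205,255,145,195),spec=(145,180,300,330),stain=(365,400,155,200),swab=(480,512,200,230),forc=(430,478,248,290),soap=(275,325,295,350)).items():
    q=w[v0:v1,u0:u1].reshape(-1,3);q=q[q[:,2]>.006];print(n,np.percentile(q,[2,50,98],axis=0).round(3).tolist())
big=cv2.resize(g['frame'][110:300,380:500],None,fx=5,fy=3*5/3.,interpolation=cv2.INTER_CUBIC)[:, :]
cv2.imwrite('pics/d.png',cv2.cvtColor(cv2.resize(g['frame'][170:300,120:280],None,fx=5,fy=4.6)[:598],cv2.COLOR_RGB2BGR))
s_=load('scene0.png'); cv2.imwrite('pics/e.png',cv2.cvtColor(cv2.resize(s_['frame'][150:420,170:440],None,fx=2.2,fy=2.2),cv2.COLOR_RGB2BGR))
```

```text
[[494.46060144   0.         318.65507892]
 [  0.         494.46060144 234.37395993]
 [  0.           0.           1.        ]]
green 6026 [[0.464 0.104 0.   ]
 [0.542 0.206 0.004]
 [0.627 0.309 0.047]] (array([   0,   37, 3565, 1720,    2,    0,    0,    0,    0,    7,  472,
        217,    1,    0,    3]), array([-0.01 , -0.005,  0.   ,  0.005,  0.01 ,  0.015,  0.02 ,  0.025,
        0.03 ,  0.035,  0.04 ,  0.045,  0.05 ,  0.055,  0.06 ,  0.065]))
((545.1842041015625, 206.763916015625), (205.26292419433594, 148.74398803710938), 78.81354522705078) 689
((545.2284545898438, 206.7535400390625), (205.35984802246094, 148.6952667236328), 78.86170959472656)
grip [150 190  23  57 341] [155.8856305  212.45454545] [0.63413048 0.28284623 0.05102847] [0.6309837  0.28072526 0.04483877] [0.64030779 0.29214785 0.05663219]
((633.9158935546875, 284.64996337890625), (6.816259384155273, 13.462797164916992), 33.26120376586914)
grip [177 200  50  13 170] [200.64117647 206.14117647] [0.61564899 0.23950219 0.07461357] [0.61462089 0.239355   0.07420901] [0.6166771  0.23964938 0.07501812]
((615.6489868164062
[... 1484 characters left out ...]
 ,  0.045,  0.05 ,  0.055,  0.06 ,  0.065,
        0.07 ,  0.075,  0.08 ,  0.085,  0.09 ,  0.095,  0.1  ,  0.105,
        0.11 ,  0.115]))
((673.6146850585938, -249.1201934814453), (163.69625854492188, 80.2974624633789), 2.378793716430664)
bottle [[0.65, 0.122, 0.012], [0.666, 0.143, 0.088], [0.696, 0.172, 0.132]]
spec [[0.387, 0.248, 0.009], [0.406, 0.262, 0.054], [0.425, 0.285, 0.058]]
stain [[0.646, -0.161, 0.012], [0.659, -0.138, 0.074], [0.681, -0.121, 0.112]]
swab [[0.581, -0.379, 0.008], [0.598, -0.356, 0.053], [0.618, -0.343, 0.058]]
forc [[0.471, -0.322, 0.006], [0.519, -0.272, 0.009], [0.535, -0.234, 0.042]]
soap [[0.372, -0.01, 0.084], [0.399, 0.018, 0.097], [0.427, 0.044, 0.145]]
```

View pics/d.png

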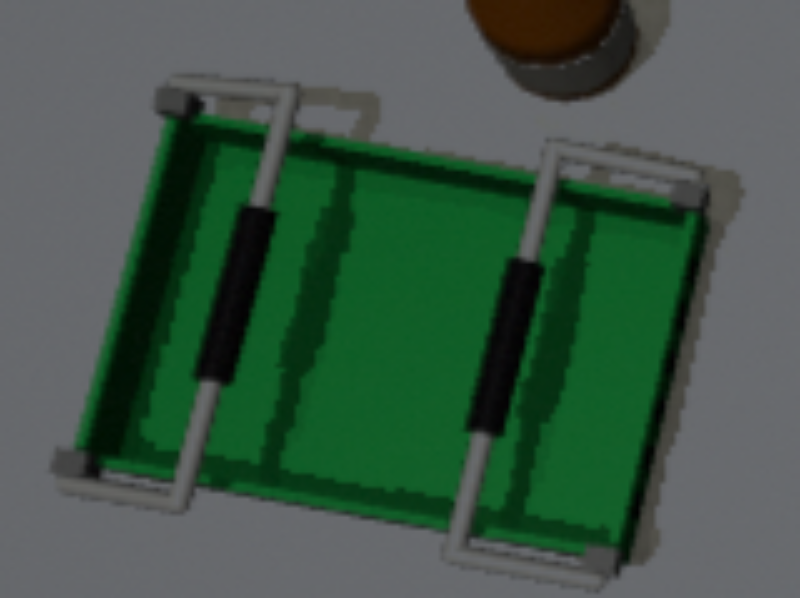

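View pics/e.png

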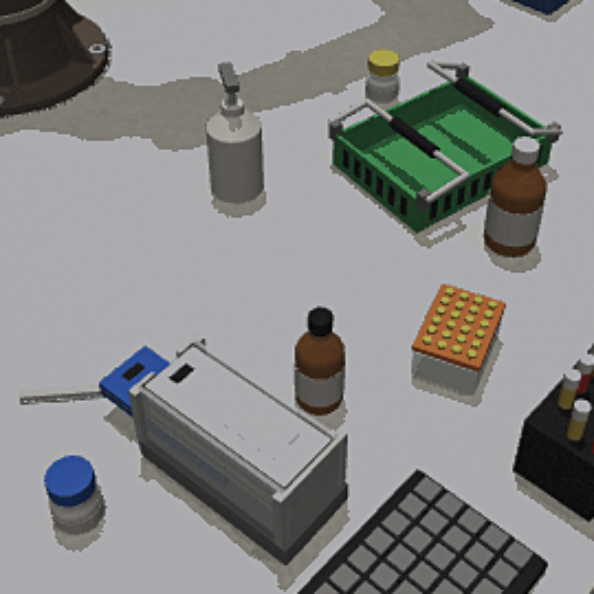

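```bash
cat >> h.py <<'E'
from scipy.spatial.transform import Rotation as Ro
C=np.array([.5452,.2068,0]);a=np.deg2rad(78.83);cy=np.array([np.cos(a),np.sin(a),0]);cx=np.array([np.sin(a),-np.cos(a),0]);ez=np.array([0,0,1.])
def crate(x,y,z): return C+cx*x+cy*y+ez*z
def bail(side,th,r=.052): # side +1 left
    return crate(0,side*(.098-r*np.cos(th)),.052+r*np.sin(th))
def Ryaw(deg): # tool down, tool y at deg
    y=np.array([np.cos(np.deg2rad(deg)),np.sin(np.deg2rad(deg)),0]);z=-ez
    return np.stack([np.cross(y,z),y,z],1)
def st():
    o=observe();print('t',round(o['clock'],2),'tcp',np.round(o['tcp_pos'],4),'F',np.round(o['contact_force'],1),'T',np.round(o['ft_torque'],2),'w',round(o['grip_width'],4),'q',np.round(o['qpos'],2));return o
def turn(R,o=None):
    o=o or observe();return np.rad2deg(Ro.from_matrix(np.array(o['eef_rot']).T@R).as_rotvec())
def sh(p,R): # successive shifts in tool frame R from current pos through list p
    c=np.array(observe()['tcp_pos'])
    for q in p: print(np.round(R.T@(q-c)*1000,1).tolist()); c=q
E
python3 - <<'E'
from h import *
st(); R=Ryaw(78.83);print('turn',turn(R))
from numpy import *
for s,g in((1,[.5547,.2552,.0715]),(-1,[.5357,.1607,.0585])):
    d=array(g)-C; print(d@cx,d@cy,d[2]); 
sh([array([.5547,.2552,.14]),array([.5547,.2552,.0615])],R)
E
```

```text
t 0.1 tcp [0.2304 0.5805 0.226 ] F [-0.2 -0.1  0.3] T [ 0.   -0.04  0.03] w 0.0914 q [-1.3   0.44  0.02  1.57 -0.01  1.13 -0.08]
turn [-7.95019141e-02  1.54857167e-03 -1.04773939e+01]
-5.604291209282951e-05 0.04932349196064691 0.0715
-0.0003895146926171792 -0.04706706150063159 0.0585
[-381.1, -256.3, 86.0]
[0.0, 0.0, 78.5]
```

drive_tool --pt "0 0 0 -0.1 0 -10.5" --pt "-47 -32 8 0 0 0" --pt "-47 -32 8 0 0 0" --pt "-47 -32 8 0 0 0" --pt "-47 -32 8 0 0 0" --pt "-48 -32 8 0 0 0" --pt "-48 -32 8 0 0 0" --pt "-48 -32 8 0 0 0" --pt "-49 -32 8 0 0 0" --pt "0 0 0 0 0 0" --pt "0 0 0 0 0 0" --hand 0.45

```text
clock: 1.48
tcp_pos: [0.5544, 0.2563, 0.1619]
eef_rot: [[-0.981, 0.194, -0.001], [0.194, 0.981, 0.002], [0.001, 0.002, -1.0]]
contact_force: [0.4, 0.7, 0.2]
grip_width: 0.0411
```

Run:
```python
from h import *
st(); R=Ryaw(78.83);print('turn',turn(R))
sh([array([.5547,.2552,.0615])] if 0 else [np.array([.5547,.2552,.0615])],R)
shot('top','t1.png')
```

```text
t 1.48 tcp [0.5544 0.2563 0.1619] F [0.4 0.7 0.2] T [ 0.06  0.07 -0.01] w 0.0411 q [-0.58  0.47  0.09  1.69 -0.05  0.98  0.9 ]
turn [ 0.08827597 -0.05932922 -0.00625511]
[-0.5, -1.0, 100.4]
```

View pics/t1.png

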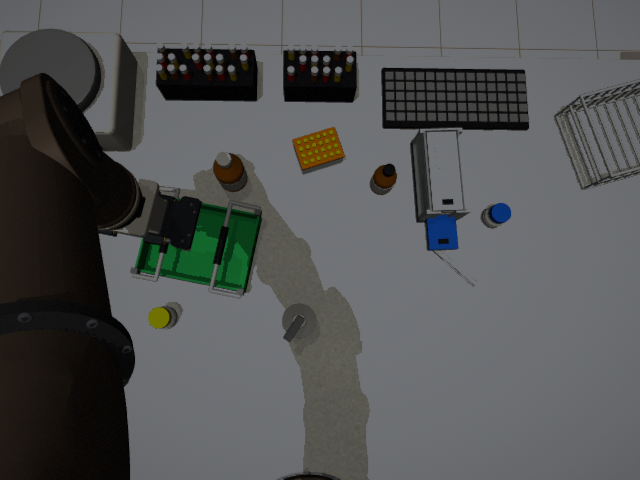

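The arm is over the left grip at about (165,228), clear of the bystanders. Now descend and grip.

drive_tool --pt "-0.5 -1 40 0 0 0" --pt "0 0 40 0 0 0" --pt "0 0 20 0 0 0" --pt "0 0 0 0 0 0" --pt "0 0 0 0 0 0"

```text
clock: 2.15
tcp_pos: [0.5553, 0.2565, 0.0634]
eef_rot: [[-0.981, 0.192, 0.002], [0.192, 0.981, 0.003], [-0.001, 0.003, -1.0]]
contact_force: [1.0, -0.4, 0.0]
grip_width: 0.0415
```

drive_tool --pt "0 0 0 0 0 0" --pt "0 0 0 0 0 0" --pt "0 0 0 0 0 0" --pt "0 0 0 0 0 0" --hand 0

```text
clock: 2.65
tcp_pos: [0.5555, 0.2558, 0.0625]
eef_rot: [[-0.981, 0.193, 0.001], [0.193, 0.981, 0.002], [-0.001, 0.003, -1.0]]
contact_force: [0.9, 2.7, -1.1]
grip_width: 0.0128
```

Run:
```python
from h import *
o=st(); R=Ryaw(78.83);print(turn(R))
print('F crate', np.array(o['contact_force'])@np.stack([cx,cy,ez],1))
d=np.array(o['tcp_pos'])-C; y=d@cy; print('yc',y)
th0=np.arccos((.098-y)/.052); print('th',th0, 'bar z',.052+.052*np.sin(th0))
# arc rows
ths=np.linspace(th0,3.0,22); print(np.round(ths,2))
pts=np.array([[ .098-.052*np.cos(t),.052+.052*np.sin(t)] for t in ths])
print(np.round(np.diff(pts,axis=0)*1000*[1,-1],1).tolist())
```

```text
t 2.65 tcp [0.5555 0.2558 0.0625] F [ 0.9  2.7 -1.1] T [ 0.4  -0.19  0.03] w 0.0128 q [-0.57  0.58  0.08  1.78 -0.06  0.78  0.91]
[0.1538195  0.04014982 0.03206294]
F crate [ 0.38893275  2.8248199  -1.14833217]
yc 0.05008339556549798
th 0.39894025155486024 bar z 0.07219898560491245
[0.4  0.52 0.65 0.77 0.89 1.02 1.14 1.27 1.39 1.51 1.64 1.76 1.89 2.01
 2.13 2.26 2.38 2.5  2.63 2.75 2.88 3.  ]
[[2.9, -5.8], [3.6, -5.4], [4.2, -4.9], [4.8, -4.3], [5.3, -3.7], [5.7, -3.0], [6.0, -2.3], [6.2, -1.5], [6.4, -0.8], [6.4, 0.0], [6.4, 0.8], [6.2, 1.6], [6.0, 2.4], [5.6, 3.1], [5.2, 3.8], [4.7, 4.4], [4.1, 4.9], [3.5, 5.4], [2.8, 5.8], [2.1, 6.1], [1.3, 6.3]]
```

drive_tool --pt "0 2.9 -5.8 0 0 0" --pt "0 3.6 -5.4 0 0 0" --pt "0 4.2 -4.9 0 0 0" --pt "0 4.8 -4.3 0 0 0" --pt "0 5.3 -3.7 0 0 0"

```text
clock: 3.28
tcp_pos: [0.5587, 0.2721, 0.0868]
eef_rot: [[-0.981, 0.196, -0.002], [0.196, 0.981, -0.003], [0.001, -0.003, -1.0]]
contact_force: [-3.0, -12.3, 5.0]
grip_width: 0.013
```

drive_tool --pt "0 5.7 -3 0 0 0" --pt "0 6 -2.3 0 0 0" --pt "0 6.2 -1.5 0 0 0" --pt "0 6.4 -0.8 0 0 0" --pt "0 6.4 0 0 0 0"

```text
clock: 3.9
tcp_pos: [0.5655, 0.3039, 0.0955]
eef_rot: [[-0.981, 0.195, 0.001], [0.195, 0.981, -0.0], [-0.001, -0.0, -1.0]]
contact_force: [-0.5, -7.9, 4.4]
grip_width: 0.0126
```

Run:
```python
from h import *
o=st(); R=Ryaw(78.83);print(turn(R))
d=np.array(o['tcp_pos'])-C; y=d@cy; print('yc',y,'xc',d@cx,d[2])
shot('scene','s2.png')
```

```text
t 3.9 tcp [0.5655 0.3039 0.0955] F [-0.5 -7.9  4.4] T [-1.74  0.36  0.09] w 0.0126 q [-0.63  0.59  0.08  1.68 -0.06  0.88  0.85]
[-0.01872747  0.03618594 -0.06564594]
yc 0.09921312884280577 xc 0.0010965141121299878 0.09550519798818374
```

View pics/s2.png

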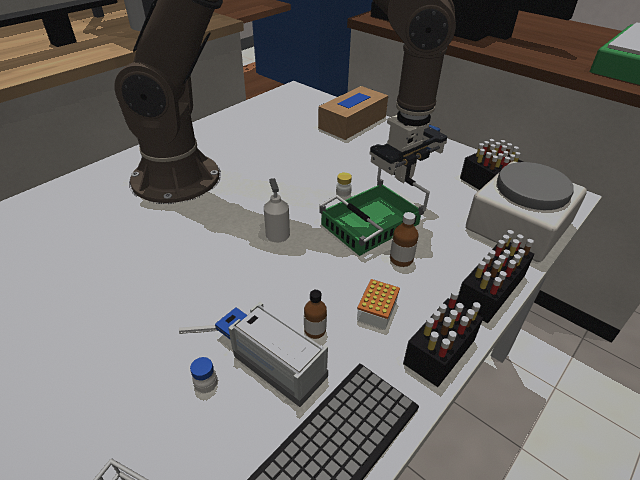

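The left bail stands upright in the grip at about (405,185), and forces are low. Continuing outward.

drive_tool --pt "0 6.4 0.8 0 0 0" --pt "0 6.2 1.6 0 0 0" --pt "0 6 2.4 0 0 0" --pt "0 5.6 3.1 0 0 0" --pt "0 5.2 3.8 0 0 0" --pt "0 4.7 4.4 0 0 0"

```text
clock: 4.7
tcp_pos: [0.5724, 0.3376, 0.0791]
eef_rot: [[-0.981, 0.195, 0.001], [0.195, 0.981, -0.0], [-0.001, -0.0, -1.0]]
contact_force: [0.9, -7.5, 2.6]
grip_width: 0.0126
```

drive_tool --pt "0 4.1 4.9 0 0 0" --pt "0 3.5 5.4 0 0 0" --pt "0 2.8 5.8 0 0 0" --pt "0 2.1 6.1 0 0 0" --pt "0 1.3 6.3 0 0 0" --pt "0 0 2 0 0 0"

```text
clock: 5.45
tcp_pos: [0.5754, 0.3525, 0.0488]
eef_rot: [[-0.981, 0.194, 0.002], [0.194, 0.981, 0.002], [-0.002, 0.002, -1.0]]
contact_force: [1.5, -2.6, 5.2]
grip_width: 0.0132
```

Run:
```python
from h import *
o=st(); R=Ryaw(78.83);print(turn(R))
d=np.array(o['tcp_pos'])-C; y=d@cy; print('yc',y,'xc',d@cx,d[2])
```

```text
t 5.45 tcp [0.5754 0.3525 0.0488] F [ 1.5 -2.6  5.2] T [-0.92 -0.18  0.04] w 0.0132 q [-0.68  0.68  0.08  1.62 -0.07  0.84  0.8 ]
[ 0.1109965   0.09016565 -0.0164182 ]
yc 0.1487886622029254 xc 0.001409610980111181 0.04880017042728215
```

drive_tool --pt "0 0 0 0 0 0" --pt "0 0 0 0 0 0" --pt "0 0 -40 0 0 0" --pt "0 0 -55 0 0 0" --pt "0 -48 0 0 0 0" --pt "0 -50 0 0 0 0" --pt "0 -50 0 0 0 0" --pt "0 -48 0 0 0 0" --pt "0 0 0 0 0 0" --pt "0 0 0 0 0 0" --hand 0.4

```text
clock: 6.7
tcp_pos: [0.5366, 0.1613, 0.1427]
eef_rot: [[-0.981, 0.193, 0.001], [0.193, 0.981, 0.003], [-0.0, 0.003, -1.0]]
contact_force: [0.4, 1.1, 0.2]
grip_width: 0.0367
```

Run:
```python
from h import *
o=st(); R=Ryaw(78.83);print(turn(R))
d=np.array(o['tcp_pos'])-C; y=d@cy; print('yc',y,'xc',d@cx,d[2])
sh([np.array([.5357,.1607,.050])],R)
g=shot('top','t3.png');shot('scene','s3.png')
th0=.2
ths=np.linspace(th0,3.0,23)
pts=np.array([[ .098-.052*np.cos(t),.052+.052*np.sin(t)] for t in ths])
print(np.round(np.diff(pts,axis=0)*1000*[-1,-1],1).tolist())
```

```text
t 6.7 tcp [0.5366 0.1613 0.1427] F [0.4 1.1 0.2] T [0.03 0.01 0.02] w 0.0367 q [-0.46  0.41  0.1   1.84 -0.05  0.89  1.04]
[0.1664431  0.02208307 0.03640445]
yc -0.04630671165839062 xc 0.00039458237144406375 0.14265761366685148
[0.8, -0.8, 92.7]
[[-1.7, -6.4], [-2.5, -6.1], [-3.3, -5.7], [-4.0, -5.3], [-4.6, -4.7], [-5.2, -4.1], [-5.7, -3.4], [-6.0, -2.7], [-6.3, -1.9], [-6.5, -1.1], [-6.6, -0.2], [-6.6, 0.6], [-6.5, 1.4], [-6.2, 2.3], [-5.9, 3.0], [-5.5, 3.7], [-4.9, 4.4], [-4.3, 5.0], [-3.7, 5.5], [-2.9, 5.9], [-2.2, 6.3], [-1.3, 6.5]]
```

View pics/s3.png

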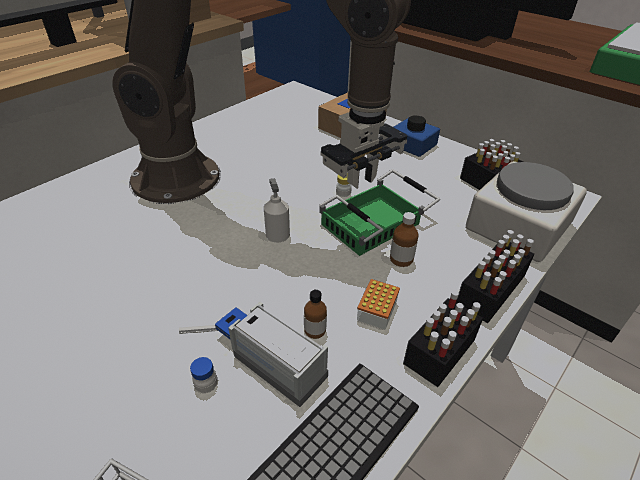

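The left bail is out and level, with its grip at about (415,185). The tool is above the right grip. Gripping that one next.

drive_tool --pt "0.8 -0.8 40 0 0 0" --pt "0 0 40 0 0 0" --pt "0 0 13 0 0 0" --pt "0 0 0 0 0 0" --pt "0 0 0 0 0 0"

```text
clock: 7.42
tcp_pos: [0.5367, 0.1605, 0.0506]
eef_rot: [[-0.981, 0.193, 0.002], [0.193, 0.981, 0.003], [-0.002, 0.003, -1.0]]
contact_force: [0.9, 0.5, 0.9]
grip_width: 0.0367
```

drive_tool --pt "0 0 0 0 0 0" --pt "0 0 0 0 0 0" --pt "0 0 0 0 0 0" --pt "0 0 0 0 0 0" --hand 0

```text
clock: 7.92
tcp_pos: [0.5362, 0.1611, 0.0498]
eef_rot: [[-0.981, 0.193, 0.002], [0.193, 0.981, 0.003], [-0.001, 0.004, -1.0]]
contact_force: [1.1, 4.2, 1.1]
grip_width: 0.0127
```

drive_tool --pt "0 -1.7 -6.4 0 0 0" --pt "0 -2.5 -6.1 0 0 0" --pt "0 -3.3 -5.7 0 0 0" --pt "0 -4 -5.3 0 0 0"

```text
clock: 8.43
tcp_pos: [0.5347, 0.1532, 0.0739]
eef_rot: [[-0.982, 0.19, 0.004], [0.19, 0.982, 0.007], [-0.002, 0.008, -1.0]]
contact_force: [0.7, 16.3, 2.6]
grip_width: 0.013
```

drive_tool --pt "0 -4.6 -4.7 0 0 0" --pt "0 -5.2 -4.1 0 0 0" --pt "0 -5.7 -3.4 0 0 0" --pt "0 -6 -2.7 0 0 0" --pt "0 -6.3 -1.9 0 0 0" --pt "0 -6.5 -1.1 0 0 0" --pt "0 -6.6 -0.2 0 0 0"

```text
clock: 9.3
tcp_pos: [0.5279, 0.114, 0.0955]
eef_rot: [[-0.982, 0.189, 0.007], [0.189, 0.982, 0.009], [-0.006, 0.01, -1.0]]
contact_force: [-10.6, 9.0, 43.3]
grip_width: 0.0131
```

drive_tool --pt "0 -6.6 0.6 0 0 0" --pt "0 -6.5 1.4 0 0 0" --pt "0 -6.2 2.3 0 0 0" --pt "0 -5.9 3 0 0 0" --pt "0 -5.5 3.7 0 0 0" --pt "0 -4.9 4.4 0 0 0"

```text
clock: 10.05
tcp_pos: [0.5197, 0.0747, 0.0761]
eef_rot: [[-0.981, 0.193, 0.003], [0.193, 0.981, 0.004], [-0.002, 0.004, -1.0]]
contact_force: [1.6, 6.6, 2.1]
grip_width: 0.0129
```

drive_tool --pt "0 -4.3 5 0 0 0" --pt "0 -3.7 5.5 0 0 0" --pt "0 -2.9 5.9 0 0 0" --pt "0 -2.2 6.3 0 0 0" --pt "0 -1.3 6.5 0 0 0" --pt "0 0 1 0 0 0"

```text
clock: 10.8
tcp_pos: [0.5166, 0.0603, 0.0454]
eef_rot: [[-0.981, 0.193, 0.002], [0.193, 0.981, 0.003], [-0.001, 0.003, -1.0]]
contact_force: [0.9, 3.2, 5.9]
grip_width: 0.0131
```

drive_tool --pt "0 0 0 0 0 0" --pt "0 0 0 0 0 0" --pt "0 0 -40 0 0 0" --pt "0 0 -50 0 0 0" --pt "0 0 -30 0 0 0" --pt "0 0 0 0 0 0" --hand 0.4

```text
clock: 11.55
tcp_pos: [0.5169, 0.0589, 0.1672]
eef_rot: [[-0.981, 0.194, 0.004], [0.194, 0.981, 0.002], [-0.004, 0.003, -1.0]]
contact_force: [0.4, -0.0, -1.6]
grip_width: 0.0365
```

Run:
```python
from h import *
o=st(); shot('scene','s4.png'); g=shot('top','t4.png')
```

```text
t 11.55 tcp [0.5169 0.0589 0.1672] F [ 0.4 -0.  -1.6] T [-0.03  0.    0.05] w 0.0365 q [-0.3   0.32  0.11  1.91 -0.05  0.9   1.21]
```

View pics/s4.png

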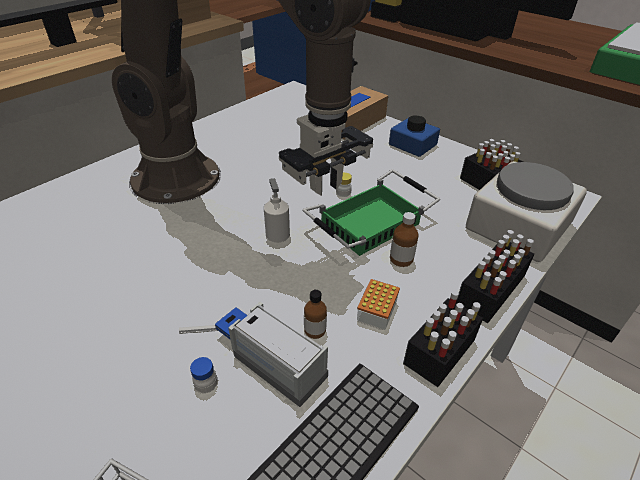

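View pics/t4.png

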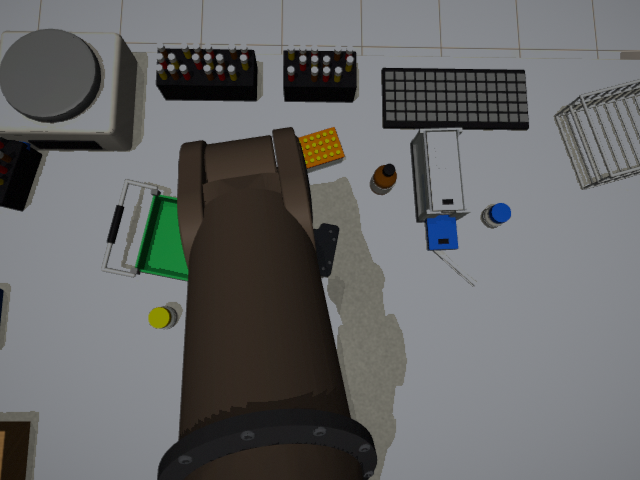

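Both bails are out: left grip at about (115,224) in the top view, right grip at about (325,228) in the scene view. Now refining the box and slot geometry.

Run:
```python
from h import *
# bail angles from scene view not crucial; dispenser front
for f in('top0.png','t4.png','s4.png','scene0.png'):
    g=load(f);w=world(g);x=w.reshape(-1,3);fr=g['frame'].reshape(-1,3).astype(int)
    k=(x[:,0]>.5)&(x[:,0]<.64)&(x[:,1]>-.32)&(x[:,1]<-.18)
    x=x[k];fr=fr[k];bl=(fr[:,2]>fr[:,0]*1.8)&(fr[:,2]>60)
    t=x[bl&(x[:,2]>.036)&(x[:,2]<.046)]
    r=cv2.minAreaRect(t[:,:2].astype(np.float32)*1000);print(f,len(t),r,np.median(t[:,2]))
    d=x[(~bl)&(x[:,2]>.05)&(x[:,2]<.095)]
    print(' disp front x by z',[(z,np.percentile(d[(d[:,2]>z)&(d[:,2]<z+.01)][:,0],[1,5,20]).round(4).tolist()) for z in(.05,.06,.07,.08) if ((d[:,2]>z)&(d[:,2]<z+.01)).sum()>20], 'top',np.percentile(d[:,2],[95,99.5]))
R=Ryaw(92.7);print(turn(R));sh([np.array([.557,-.255,.15]),np.array([.557,-.255,.026])],R)
```

```text
top0.png 885 ((565.7037963867188, -254.54498291015625), (65.61336517333984, 56.69150161743164), 2.999650001525879) 0.04017775816259292
 disp front x by z [(0.05, [0.5912, 0.5913, 0.593]), (0.06, [0.5908, 0.5912, 0.5929]), (0.07, [0.5907, 0.5912, 0.5931]), (0.08, [0.5916, 0.594, 0.6013])] top [0.09068146 0.09196984]
t4.png 902 ((565.5125732421875, -254.32107543945312), (65.812744140625, 56.27827835083008), 3.300088882446289) 0.040253867210495904
 disp front x by z [(0.05, [0.5908, 0.5911, 0.5925]), (0.06, [0.5909, 0.5913, 0.5929]), (0.07, [0.5906, 0.5913, 0.5929]), (0.08, [0.5915, 0.5939, 0.6013])] top [0.09057333 0.09223247]
s4.png 305 ((552.353515625, -253.41574096679688), (39.14446258544922, 56.57345199584961), 3.694607973098755) 0.04029181922503687
 disp front x by z [(0.05, [0.594, 0.5961, 0.601]), (0.06, [0.5956, 0.5997, 0.6015]), (0.07, [0.5955, 0.5967, 0.6018]), (0.08, [0.5918, 0.5945, 0.6022])] top [0.08986743 0.09060435]
scene0.png 302 ((550.0068359375, -253.6669158935547), (38.406681060791016, 59.799293518066406), 10.701350212097168) 0.04029032619368551
 disp front x by z [(0.05, [0.5929, 0.597, 0.6013]), (0.06, [0.5949, 0.5962, 0.6012]), (0.07, [0.5927, 0.5964, 0.6018]), (0.08, [0.5917, 0.595, 0.6021])] top [0.08998143 0.09072174]
[ 7.66433475e-02 -1.24712859e-02 -1.38749876e+01]
[-26.9, -315.4, 14.7]
[0.0, 0.0, 124.0]
```

drive_tool --pt "0 0 0 0 0 -7.1" --pt "0 0 0 0 0 -7.1" --pt "-4 -45 2 0 0 0" --pt "-4 -45 2 0 0 0" --pt "-4 -45 2 0 0 0" --pt "-4 -45 2 0 0 0" --pt "-3 -45 2 0 0 0" --pt "-2 -45 2 0 0 0" --pt "0 -45 2 0 0 0" --pt "0 0 0 0 0 0" --pt "0 0 0 0 0 0" --hand 1

```text
clock: 13.02
tcp_pos: [0.5527, -0.2533, 0.149]
eef_rot: [[-0.999, -0.053, -0.002], [-0.053, 0.999, 0.003], [0.002, 0.003, -1.0]]
contact_force: [-0.7, 0.4, 0.0]
grip_width: 0.0917
```

Run:
```python
from h import *
st();R=Ryaw(93);print(turn(R));sh([np.array([.551,-.2552,.026])],R)
```

```text
t 13.03 tcp [ 0.5527 -0.2533  0.149 ] F [-0.7  0.4  0. ] T [ 0.06  0.06 -0.04] w 0.0917 q [ 0.24  0.48  0.14  1.72 -0.08  0.95  2.04]
[ 0.18528207 -0.10479837  0.03920788]
[1.8, -1.8, 123.0]
```

drive_tool --pt "1.8 -1.8 50 0.2 -0.1 0" --pt "0 0 50 0 0 0" --pt "0 0 23 0 0 0" --pt "0 0 0 0 0 0" --pt "0 0 0 0 0 0" --pt "0 0 0 0 0 0"

```text
clock: 13.78
tcp_pos: [0.553, -0.2561, 0.029]
eef_rot: [[-0.999, -0.054, 0.005], [-0.054, 0.999, -0.002], [-0.005, -0.003, -1.0]]
contact_force: [-1.1, -0.1, 0.7]
grip_width: 0.0919
```

Run:
```python
from h import *
st();R=Ryaw(93);print(turn(R));sh([np.array([.551,-.2552,.026])],R)
g=shot('scene','s5.png');cv2.imwrite('pics/s5c.png',cv2.cvtColor(cv2.resize(g['frame'][220:420,130:400],None,fx=2.9,fy=2.9),cv2.COLOR_RGB2BGR))
```

```text
t 13.78 tcp [ 0.553  -0.2561  0.029 ] F [-1.1 -0.1  0.7] T [ 0.    0.04 -0.05] w 0.0919 q [ 0.26  0.63  0.12  1.81 -0.11  0.7   2.07]
[-0.1489633   0.26034758  0.07884829]
[2.0, 1.0, 3.0]
```

View pics/s5c.png

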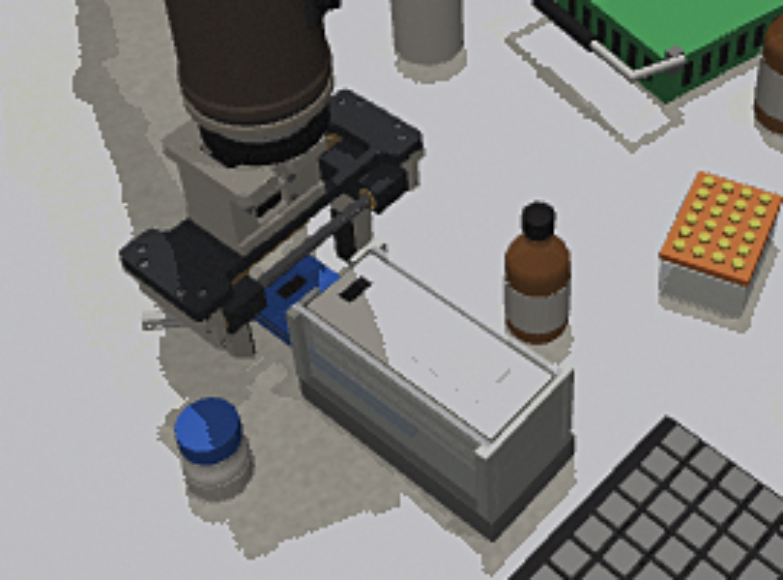

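The open fingers straddle the blue box end at about (295,290) in the crop, and the body is clear of the dispenser. Closing now.

drive_tool --pt "2 1 2.5 -0.15 0.2 0" --pt "0 0 0 0 0 0" --pt "0 0 0 0 0 0"

```text
clock: 14.2
tcp_pos: [0.5499, -0.2553, 0.0251]
eef_rot: [[-0.999, -0.053, -0.001], [-0.053, 0.999, 0.001], [0.001, 0.001, -1.0]]
contact_force: [0.2, 0.1, 0.5]
grip_width: 0.0916
```

drive_tool --pt "0 0 0 0 0 0" --pt "0 0 0 0 0 0" --pt "0 0 0 0 0 0" --pt "0 0 0 0 0 0" --pt "0 0 0 0 0 0" --hand 0.5

```text
clock: 14.82
tcp_pos: [0.55, -0.2552, 0.0251]
eef_rot: [[-0.999, -0.053, -0.001], [-0.053, 0.999, 0.001], [0.001, 0.001, -1.0]]
contact_force: [0.7, 0.7, 0.5]
grip_width: 0.0555
```

Run:
```python
from h import *
st();R=Ryaw(93);print(turn(R))
```

```text
t 14.82 tcp [ 0.55   -0.2552  0.0251] F [0.7 0.7 0.5] T [ 0.05 -0.01  0.  ] w 0.0555 q [ 0.27  0.63  0.12  1.82 -0.11  0.7   2.07]
[ 0.04771641 -0.06595248  0.0468156 ]
```

drive_tool --pt "4 0 0 0 0 0" --pt "8 0 0 0 0 0" --pt "8 0 0 0 0 0" --pt "8 0 0 0 0 0" --pt "6 0 0 0 0 0" --pt "0 0 0 0 0 0" --pt "0 0 0 0 0 0" --hand 0.3

```text
clock: 15.7
tcp_pos: [0.515, -0.2572, 0.025]
eef_rot: [[-0.999, -0.053, -0.003], [-0.053, 0.999, 0.001], [0.003, 0.001, -1.0]]
contact_force: [-1.1, -0.3, 1.1]
grip_width: 0.0555
```

Run:
```python
from h import *
st();R=Ryaw(93);print(turn(R))
g=shot('scene','s6.png');cv2.imwrite('pics/s6c.png',cv2.cvtColor(cv2.resize(g['frame'][220:420,130:400],None,fx=2.9,fy=2.9),cv2.COLOR_RGB2BGR))
```

```text
t 15.7 tcp [ 0.515  -0.2572  0.025 ] F [-1.1 -0.3  1.1] T [-0.01  0.18 -0.05] w 0.0555 q [ 0.29  0.6   0.11  1.9  -0.1   0.66  2.09]
[ 0.06387609 -0.16336739  0.02264165]
```

View pics/s6c.png

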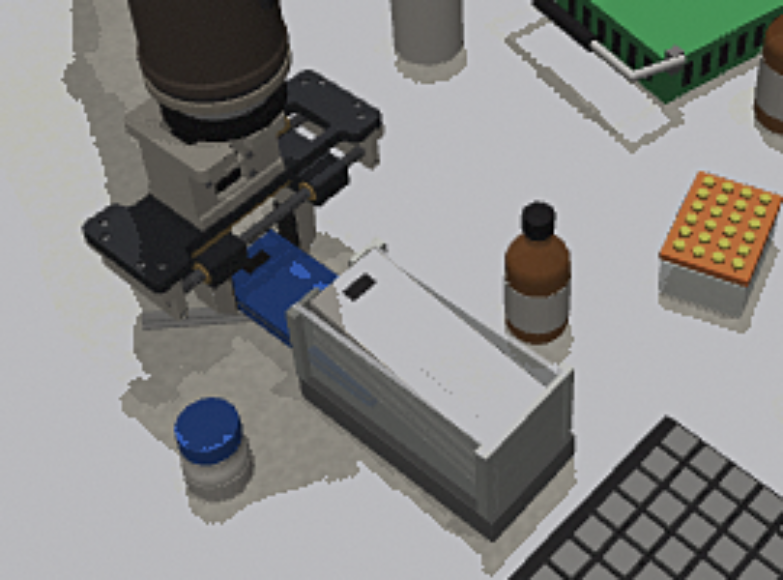

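The blue box has been drawn 35 mm at about (290,270) in the crop, and the white stack is leaning back inside the channel. I'll re-grip closer to the box's middle.

drive_tool --pt "0 0 0 0 0 0" --pt "0 0 0 0 0 0" --pt "0 0 0 0 0 0" --pt "-11 0 0 0 0 0" --pt "-12 0 0 0 0 0" --pt "-10 0 0 0 0 0" --pt "0 0 0 0 0 0" --hand 0.78

```text
clock: 16.62
tcp_pos: [0.5502, -0.2549, 0.025]
eef_rot: [[-0.999, -0.054, -0.001], [-0.054, 0.999, 0.001], [0.001, 0.001, -1.0]]
contact_force: [-0.7, -0.3, 0.8]
grip_width: 0.0714
```

drive_tool --pt "0 0 0 0 0.1 0" --pt "0 0 0 0 0 0" --pt "0 0 0 0 0 0" --pt "0 0 0 0 0 0" --hand 0.3

```text
clock: 17.12
tcp_pos: [0.5485, -0.2554, 0.025]
eef_rot: [[-0.999, -0.053, -0.003], [-0.053, 0.999, 0.001], [0.003, 0.001, -1.0]]
contact_force: [-1.1, -0.2, -0.1]
grip_width: 0.0557
```

Run:
```python
from h import *
st();R=Ryaw(93);print(turn(R))
g=shot('scene','s7.png');cv2.imwrite('pics/s7c.png',cv2.cvtColor(cv2.resize(g['frame'][220:420,130:400],None,fx=2.9,fy=2.9),cv2.COLOR_RGB2BGR))
```

```text
t 17.12 tcp [ 0.5485 -0.2554  0.025 ] F [-1.1 -0.2 -0.1] T [-0.05  0.27 -0.07] w 0.0557 q [ 0.27  0.63  0.12  1.82 -0.11  0.7   2.07]
[ 0.048167   -0.19482227  0.03322307]
```

View pics/s7c.png

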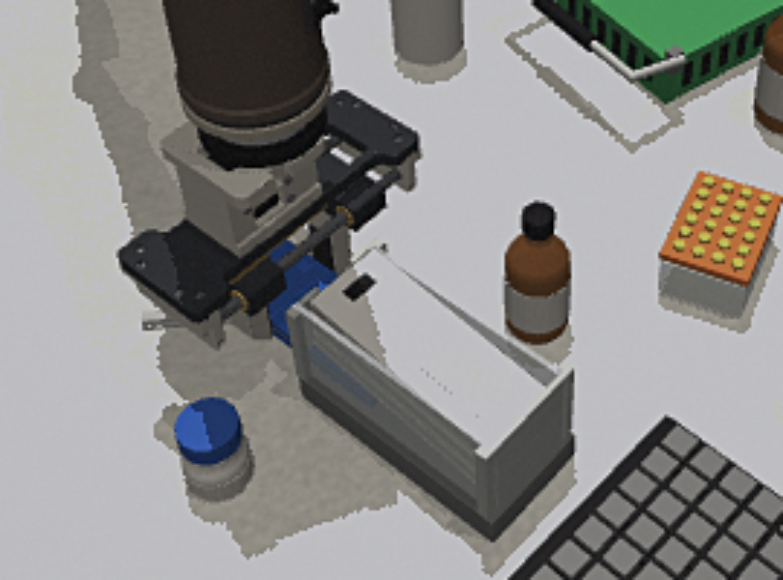

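drive_tool --pt "5 0 0 0 0 0" --pt "8 0 0 0 0 0" --pt "8 0 0 0 0 0" --pt "8 0 0 0 0 0" --pt "8 0 0 0 0 0" --pt "8 0 0 0 0 0" --pt "8 0 0 0 0 0" --pt "8 0 0 0 0 0" --pt "8 0 0 0 0 0" --pt "8 0 0 0 0 0" --pt "8 0 0 0 0 0" --pt "0 0 0 0 0 0"

```text
clock: 18.68
tcp_pos: [0.4633, -0.2599, 0.0253]
eef_rot: [[-0.999, -0.053, -0.003], [-0.053, 0.999, 0.001], [0.003, 0.001, -1.0]]
contact_force: [-0.0, -0.7, -1.8]
grip_width: 0.0557
```

Run:
```python
from h import *
st();R=Ryaw(93);print(turn(R))
g=shot('scene','s8.png');cv2.imwrite('pics/s8c.png',cv2.cvtColor(cv2.resize(g['frame'][220:420,130:400],None,fx=2.9,fy=2.9),cv2.COLOR_RGB2BGR))
```

```text
t 18.68 tcp [ 0.4633 -0.2599  0.0253] F [-0.  -0.7 -1.8] T [0.05 0.07 0.06] w 0.0557 q [ 0.33  0.55  0.11  2.01 -0.1   0.6   2.13]
[ 0.05330726 -0.19165767  0.01217527]
```

View pics/s8c.png

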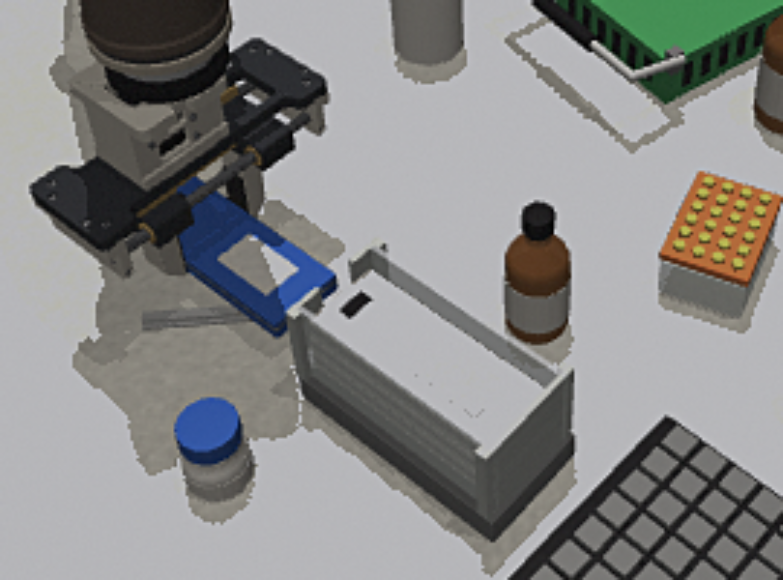

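The blue box is fully out at about (260,255) in the crop, and the white boxes have dropped flat in the dispenser. Lifting, then checking that the box is level.

drive_tool --pt "8 0 -3 0 0 0" --pt "4 0 -12 0 0 0" --pt "0 0 -20 0 0 0" --pt "0 0 -25 0 0 0" --pt "0 0 -30 0 0 0" --pt "0 0 -30 0 0 0" --pt "0 0 -30 0 0 0" --pt "0 0 -25 0 0 0" --pt "0 0 -10 0 0 0" --pt "0 0 0 0 0 0"

```text
clock: 19.98
tcp_pos: [0.4527, -0.2606, 0.2108]
eef_rot: [[-0.999, -0.053, -0.002], [-0.053, 0.999, 0.0], [0.002, 0.0, -1.0]]
contact_force: [0.4, 0.6, -0.4]
grip_width: 0.0558
```

Run:
```python
from h import *
o=st();R=Ryaw(93);print(turn(R))
for n in('scene','top'):
    g=shot(n,n[0]+'9.png')
    w=world(g).reshape(-1,3);fr=g['frame'].reshape(-1,3).astype(int)
    k=(fr[:,2]>fr[:,0]*1.6)&(fr[:,2]>50)&(w[:,2]>.15)&(w[:,0]<.6)&(w[:,1]<-.15)
    x=w[k]; Rt=np.array(o['eef_rot']); l=(x-np.array(o['tcp_pos']))@Rt*1000
    t=l[(l[:,2]<-8)]; zt=np.median(t[:,2]); t=l[abs(l[:,2]-zt)<4]
    A=np.c_[t[:,:2],np.ones(len(t))];c=np.linalg.lstsq(A,t[:,2],rcond=None)[0]
    print(n,len(x),'range',np.percentile(t,[1,50,99],axis=0).round(1).tolist(),'slope deg',np.rad2deg(c[:2]),c[2], cv2.minAreaRect(t[:,:2].astype(np.float32)))
# forceps
for f in('t9.png',):
    w=world(load(f)); q=w[248:290,430:478].reshape(-1,3);q=q[(q[:,2]>.006)&(q[:,2]<.03)];print(np.percentile(q,[2,50,98],axis=0).round(3).tolist())
```

```text
t 19.98 tcp [ 0.4527 -0.2606  0.2108] F [ 0.4  0.6 -0.4] T [0.04 0.04 0.02] w 0.0558 q [ 0.3   0.28  0.15  1.85 -0.05  1.01  2.1 ]
[ 0.01942577 -0.10350268  0.04822003]
scene 1409 range [[-99.6, -27.1, -17.5], [-32.0, 1.8, -15.4], [39.6, 28.3, -11.9]] slope deg [-0.0612577  -0.32647964] -15.326008359579168 ((-27.196800231933594, 1.0852222442626953), (146.78125, 56.99140930175781), 0.2896367907524109)
top 1409 range [[-97.8, -27.5, -17.5], [-57.7, -2.6, -14.4], [50.0, 26.9, -11.5]] slope deg [0.16616784 0.00147405] -14.28671714433266 ((-24.332626342773438, -0.20611953735351562), (56.28571701049805, 150.08761596679688), 89.8687744140625)
[[0.523, -0.269, 0.006], [0.531, -0.256, 0.008], [0.539, -0.243, 0.012]]
```

View pics/s9.png

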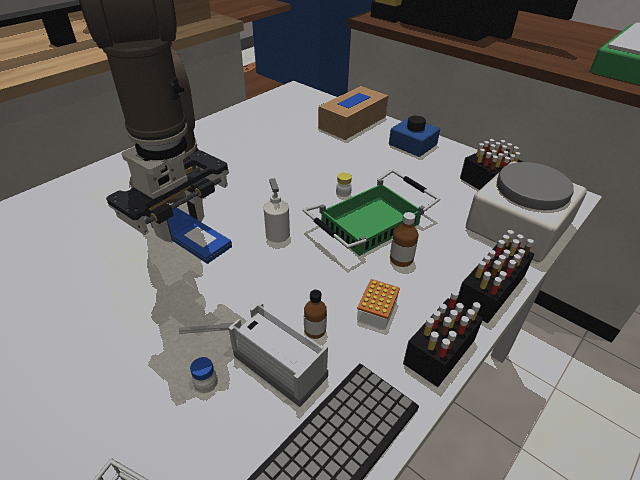

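View pics/t9.png

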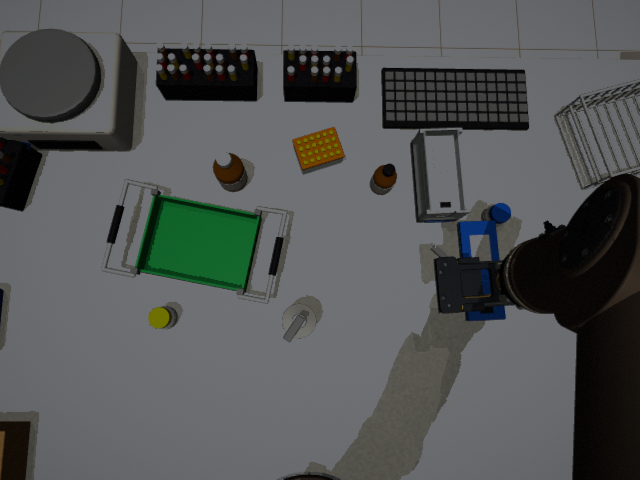

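The box is held level (slope under 0.4°). The bails are out at about (115,224) and (276,257) in the top view, and the forceps haven't moved. Planning the transfer.

Run:
```python
from h import *
o=observe();p=np.array(o['tcp_pos']);T=crate(-.003,.032,.21);print(T)
N=16; s=np.linspace(0,1,N+1); s=s*s*(3-2*s)*.5+s*.5
s=s
Y=93-104.17*s
for i in range(N):
    R=Ryaw(Y[i]); d=R.T@((T-p)*(s[i+1]-s[i]))*1000
    print([*np.round(d,1).tolist(),0,0,round(104.17*(s[i+1]-s[i]),1)],end=', ')
    if i==7:print()
```

```text
[0.54845589 0.23877498 0.21      ]
[-4.5, 18.2, -0.0, 0, 0, np.float64(3.8)], [-4.2, 23.6, -0.0, 0, 0, np.float64(4.9)], [-2.6, 28.3, -0.0, 0, 0, np.float64(5.8)], [0.4, 32.1, -0.0, 0, 0, np.float64(6.6)], [4.4, 34.8, -0.0, 0, 0, np.float64(7.2)], [9.3, 36.2, -0.0, 0, 0, np.float64(7.7)], [14.6, 36.0, -0.0, 0, 0, np.float64(8.0)], [19.8, 34.3, -0.0, 0, 0, np.float64(8.1)], 
[24.5, 31.1, -0.0, 0, 0, np.float64(8.1)], [28.1, 26.9, -0.0, 0, 0, np.float64(8.0)], [30.3, 21.8, -0.0, 0, 0, np.float64(7.7)], [31.0, 16.6, -0.0, 0, 0, np.float64(7.2)], [30.0, 11.5, -0.0, 0, 0, np.float64(6.6)], [27.5, 7.0, -0.0, 0, 0, np.float64(5.8)], [23.7, 3.5, -0.0, 0, 0, np.float64(4.9)], [18.7, 1.2, -0.0, 0, 0, np.float64(3.8)],
```

drive_tool --pt "-4.5 18.2 0 0 0 3.8" --pt "-4.2 23.6 0 0 0 4.9" --pt "-2.6 28.3 0 0 0 5.8" --pt "0.4 32.1 0 0 0 6.6" --pt "4.4 34.8 0 0 0 7.2" --pt "9.3 36.2 0 0 0 7.7" --pt "14.6 36 0 0 0 8" --pt "19.8 34.3 0 0 0 8.1"

```text
clock: 21.08
tcp_pos: [0.5, -0.0099, 0.2092]
eef_rot: [[-0.652, 0.758, -0.005], [0.759, 0.652, 0.0], [0.003, -0.004, -1.0]]
contact_force: [0.9, -0.2, -1.1]
grip_width: 0.0556
```

drive_tool --pt "24.5 31.1 0 0 0 8.1" --pt "28.1 26.9 0 0 0 8" --pt "30.3 21.8 0 0 0 7.7" --pt "31 16.6 0 0 0 7.2" --pt "30 11.5 0 0 0 6.6" --pt "27.5 7 0 0 0 5.8" --pt "23.7 3.5 0 0 0 4.9" --pt "18.7 1.2 0 0 0 3.8" --pt "0 0 0 0 0 0" --pt "0 0 0 0 0 0"

```text
clock: 22.32
tcp_pos: [0.5484, 0.2374, 0.2096]
eef_rot: [[0.193, 0.981, -0.004], [0.981, -0.193, -0.001], [-0.001, -0.004, -1.0]]
contact_force: [-0.4, 0.0, -0.4]
grip_width: 0.0563
```

Run:
```python
from h import *
o=st();R=Ryaw(-11.17);print(turn(R)); sh([crate(-.003,.032,.06),crate(-.003,.032,.006)],R)
shot('top','t10.png');shot('scene','s10.png')
```

```text
t 22.32 tcp [0.5484 0.2374 0.2096] F [-0.4  0.  -0.4] T [-0.17  0.03  0.01] w 0.0563 q [-0.68  0.41  0.26  1.68 -0.12  1.07 -0.58]
[-0.21828206  0.08567381  0.06395704]
[1.4, -0.2, 149.6]
[0.0, 0.0, 54.0]
```

View pics/s10.png

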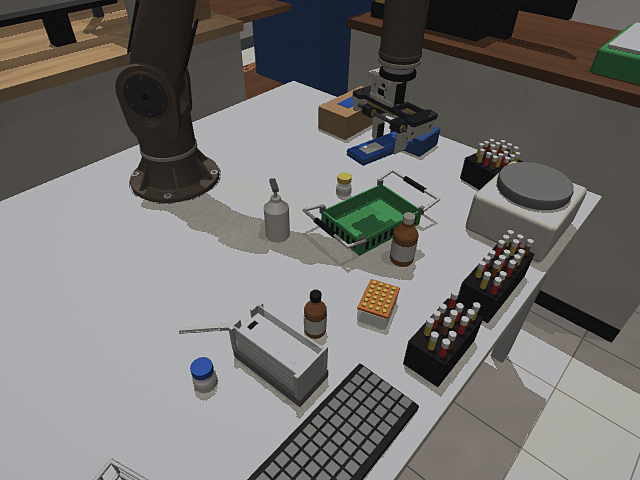

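View pics/t10.png

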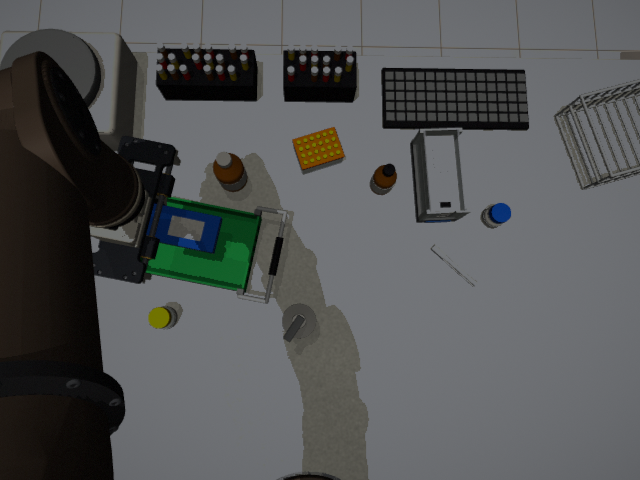

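The box is over the crate at about (190,230) in the top view, aligned with its long side. Lowering.

drive_tool --pt "1.4 0 20 -0.2 0 0" --pt "0 0 35 0 0 0" --pt "0 0 40 0 0 0" --pt "0 0 35 0 0 0" --pt "0 0 20 0 0 0" --pt "0 0 0 0 0 0" --pt "0 0 0 0 0 0"

```text
clock: 23.3
tcp_pos: [0.5497, 0.2397, 0.0614]
eef_rot: [[0.194, 0.981, 0.002], [0.981, -0.194, 0.0], [0.001, 0.002, -1.0]]
contact_force: [0.4, -0.3, 0.3]
grip_width: 0.0558
```

drive_tool --pt "0 0 12 0 0 0" --pt "0 0 12 0 0 0" --pt "0 0 10 0 0 0" --pt "0 0 6 0 0 0" --pt "0 0 0 0 0 0" --pt "0 0 0 0 0 0"

```text
clock: 24.05
tcp_pos: [0.5492, 0.2401, 0.0206]
eef_rot: [[0.193, 0.981, 0.001], [0.981, -0.193, 0.0], [0.0, 0.001, -1.0]]
contact_force: [-0.2, 0.4, -1.2]
grip_width: 0.0559
```

Run:
```python
from h import *
o=st();R=Ryaw(-11.17);print(turn(R)); sh([crate(-.003,.032,.005)],R)
```

```text
t 24.05 tcp [0.5492 0.2401 0.0206] F [-0.2  0.4 -1.2] T [-0.08  0.09  0.03] w 0.0559 q [-0.64  0.63  0.2   1.85 -0.19  0.68 -0.52]
[ 0.04476074 -0.01525995  0.01492863]
[-1.4, -0.5, 15.6]
```

drive_tool --pt "-1 0 5 0 0 0" --pt "0 0 4 0 0 0" --pt "0 0 2.5 0 0 0" --pt "0 0 0 0 0 0" --pt "0 0 0 0 0 0"

```text
clock: 24.68
tcp_pos: [0.5489, 0.239, 0.0089]
eef_rot: [[0.193, 0.981, 0.001], [0.981, -0.193, -0.0], [0.0, 0.001, -1.0]]
contact_force: [0.2, -0.4, -0.8]
grip_width: 0.0558
```

drive_tool --pt "0 0 1.5 0 0 0" --pt "0 0 0 0 0 0" --pt "0 0 0 0 0 0"

```text
clock: 25.05
tcp_pos: [0.5488, 0.239, 0.0074]
eef_rot: [[0.193, 0.981, 0.001], [0.981, -0.193, 0.0], [0.0, 0.001, -1.0]]
contact_force: [0.1, 1.0, -0.3]
grip_width: 0.0555
```

drive_tool --pt "0 0 1 0 0 0" --pt "0 0 0 0 0 0" --pt "0 0 0 0 0 0"

```text
clock: 25.42
tcp_pos: [0.5488, 0.239, 0.0064]
eef_rot: [[0.193, 0.981, 0.0], [0.981, -0.193, -0.0], [0.0, 0.0, -1.0]]
contact_force: [0.4, -0.0, -0.3]
grip_width: 0.0559
```

drive_tool --pt "0 0 0.7 0 0 0" --pt "0 0 0 0 0 0" --pt "0 0 0 0 0 0"

```text
clock: 25.8
tcp_pos: [0.5488, 0.239, 0.0057]
eef_rot: [[0.193, 0.981, 0.0], [0.981, -0.193, -0.0], [0.0, 0.0, -1.0]]
contact_force: [-0.5, 0.2, 0.0]
grip_width: 0.0555
```

drive_tool --pt "0 0 0.6 0 0 0" --pt "0 0 0 0 0 0" --pt "0 0 0 0 0 0"

```text
clock: 26.18
tcp_pos: [0.5488, 0.239, 0.0051]
eef_rot: [[0.193, 0.981, 0.001], [0.981, -0.193, 0.0], [0.0, 0.001, -1.0]]
contact_force: [0.3, -0.1, -0.6]
grip_width: 0.0558
```

Run:
```python
from h import *
st()
```

```text
t 26.18 tcp [0.5488 0.239  0.0051] F [ 0.3 -0.1 -0.6] T [-0.04 -0.   -0.04] w 0.0558 q [-0.63  0.66  0.19  1.85 -0.2   0.65 -0.52]
```

drive_tool --pt "0 0 0.5 0 0 0" --pt "0 0 0 0 0 0" --pt "0 0 0 0 0 0"

```text
clock: 26.55
tcp_pos: [0.5489, 0.239, 0.005]
eef_rot: [[0.193, 0.981, 0.001], [0.981, -0.193, 0.0], [0.0, 0.001, -1.0]]
contact_force: [-2.0, -0.6, 5.6]
grip_width: 0.0558
```

drive_tool --pt "0 0 0.5 0 0 0" --pt "0 0 0 0 0 0" --pt "0 0 0 0 0 0"

```text
clock: 26.92
tcp_pos: [0.5489, 0.239, 0.005]
eef_rot: [[0.193, 0.981, 0.001], [0.981, -0.193, 0.0], [0.0, 0.001, -1.0]]
contact_force: [-3.5, -2.2, 11.0]
grip_width: 0.0555
```

Contact with the crate floor (5 to 11 N upward). Releasing and retreating straight up.

drive_tool --pt "0 0 -0.7 0 0 0" --pt "0 0 0 0 0 0" --pt "0 0 0 0 0 0" --pt "0 0 0 0 0 0" --pt "0 0 -8 0 0 0" --pt "0 0 -20 0 0 0" --pt "0 0 -40 0 0 0" --pt "0 0 -50 0 0 0" --pt "0 0 -50 0 0 0" --pt "0 0 -40 0 0 0" --pt "0 0 0 0 0 0" --hand 0.75

```text
clock: 28.3
tcp_pos: [0.5506, 0.2397, 0.2169]
eef_rot: [[0.194, 0.981, 0.007], [0.981, -0.194, 0.003], [0.005, 0.006, -1.0]]
contact_force: [-0.6, 0.8, -0.4]
grip_width: 0.0686
```

drive_tool --pt "50 0 -10 0 0 0" --pt "55 0 -10 0 0 0" --pt "55 0 0 0 0 0" --pt "50 0 0 0 0 0" --pt "0 0 0 0 0 0" --pt "0 0 0 0 0 0"

```text
clock: 29.05
tcp_pos: [0.5891, 0.4442, 0.2316]
eef_rot: [[0.194, 0.981, -0.001], [0.981, -0.194, -0.002], [-0.002, -0.0, -1.0]]
contact_force: [-0.0, 0.4, -0.7]
grip_width: 0.0687
```

Run:
```python
from h import *
st();g=shot('top','t11.png');shot('scene','s11.png')
def comp(w,f,tag):
    pass
w=world(g).reshape(-1,3);fr=g['frame'].reshape(-1,3).astype(int)
l=np.c_[(w-C)@cx,(w-C)@cy,w[:,2]]*1000
k=(fr[:,2]>fr[:,0]*1.6)&(fr[:,2]>40)&(fr[:,2]>fr[:,1]*1.2)&(abs(l[:,0])<75)&(abs(l[:,1])<102)
t=l[k];print('box',len(t),np.percentile(t,[1,50,99],axis=0).round(1).tolist(),cv2.minAreaRect(t[:,:2].astype(np.float32)))
A=np.c_[t[:,:2],np.ones(len(t))];print(np.rad2deg(np.linalg.lstsq(A,t[:,2],rcond=None)[0][:2]))
dk=fr.max(1)<45
for s in(1,-1):
    q=l[dk&(abs(l[:,0])<40)&(s*l[:,1]>110)&(s*l[:,1]<170)&(l[:,2]>30)&(l[:,2]<120)]
    if len(q):print('grip',s,len(q),np.median(q,0))
w=w.reshape(480,640,3)
for n,(u0,u1,v0,v1) in dict(bottle=(205,255,145,195),spec=(145,180,300,330),stain=(365,400,155,200),swab=(480,512,200,230),forc=(430,478,248,290),soap=(275,325,295,350)).items():
    q=w[v0:v1,u0:u1].reshape(-1,3);q=q[q[:,2]>.006];print(n,np.percentile(q,[2,50,98],axis=0).round(3).tolist())
```

```text
t 29.05 tcp [0.5891 0.4442 0.2316] F [-0.   0.4 -0.7] T [-0.11  0.09  0.03] w 0.0687 q [-0.86  0.63  0.25  1.25 -0.15  1.28 -0.8 ]
box 1817 [[-29.9, -66.8, 16.2], [-2.9, 19.0, 20.1], [24.7, 80.9, 24.1]] ((-2.3991317749023438, 7.50457763671875), (150.7513885498047, 56.1654052734375), 89.56336975097656)
[0.16379912 0.08099621]
grip 1 318 [ -0.27565179 145.93575575  68.77890397]
grip -1 277 [  -0.87657989 -150.42983946   67.15982886]
bottle [[0.65, 0.122, 0.012], [0.666, 0.143, 0.088], [0.696, 0.172, 0.132]]
spec [[0.387, 0.248, 0.012], [0.406, 0.262, 0.054], [0.425, 0.285, 0.058]]
stain [[0.646, -0.161, 0.011], [0.658, -0.138, 0.074], [0.681, -0.121, 0.112]]
swab [[0.581, -0.379, 0.009], [0.598, -0.356, 0.053], [0.618, -0.343, 0.058]]
forc [[0.471, -0.324, 0.006], [0.51, -0.279, 0.008], [0.539, -0.245, 0.011]]
soap [[0.372, -0.01, 0.085], [0.399, 0.018, 0.097], [0.427, 0.044, 0.145]]
```

View pics/s11.png

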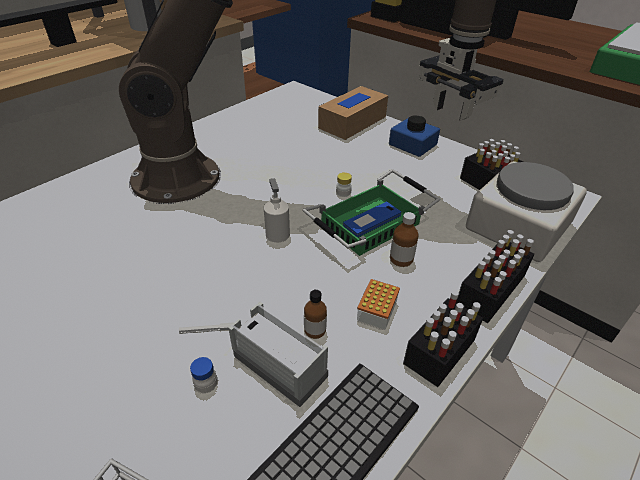

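View pics/t11.png

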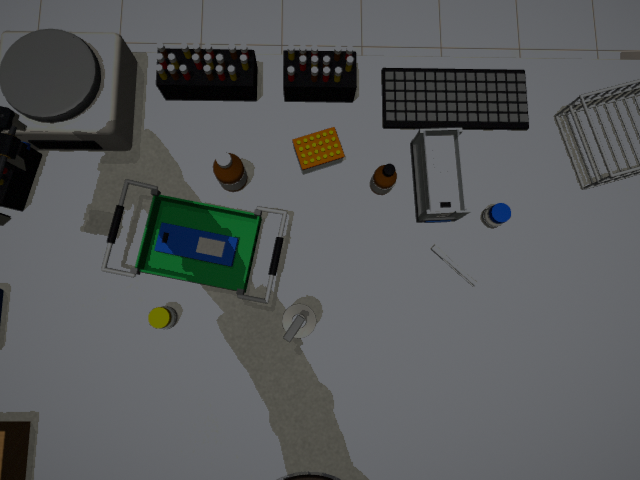

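The box lies flat in the crate at about (197,243), with its top at 20 mm. Both bails are out at about (115,224) and (276,257), and the bystanders haven't moved. Handing in.

```bash
python3 -c "
from rig import *
print(sign_off())"
```

```text
the job is handed in; nothing more can be done
None
```

The crate is made up as asked, and I handed the job in at about 29 s of the 72 s allowed; `sign_off()` reported no verdict.

**What I did:**
- I gripped each bail arm by its sleeve and swung it out past the crate's end, left first and then right.
- I drew the blue box 35 mm, let go and re-gripped it nearer its middle while it was still held in the slot. Then I drew it straight out.
- I lowered the box until the wrist read 5–11 N from the crate floor, and only then let go and backed away.

**Last checks:**
- **Box:** its lid is at 20 mm, as it should be when lying on the floor. It is level to within 0.2° and inside the walls, with its length along the crate's y.
- **Bails:** both cross bars lie about 146–150 mm from the crate's centre, roughly level. I estimate both joints at about 3.0 rad; I had no direct angle reading.
- **White boxes:** all stayed in the dispenser and dropped flat.
- **Bystanders:** the bottles, jars, soap pump and forceps are within about 2 mm of where they started. I judged the tip box by eye only.
- **Robot:** it is clear of everything.

**Forces:** the highest reading was 43 N at the wrist, for a moment while gripping the right bail near upright. It went through the fingers, and the wrist limit is 120 N. Forces were read at the end of each move, so a brief higher peak in between would not show.

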